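# Gauge the electrode bore of a half-cell block

### The job

Set the white half-cell block up for a bore-depth check: stand it flat on the plate of the depth-gauge stand and push it fully home into the corner of the two fences, square and flush against both, with its bore end at the end fence so that the bore lies under the gauge rod. Then lower the rod gently by its knob until it rests on the bottom of the bore, and leave it there for the reading. Leave the other things on the bench where they are.

Things in the scene. Friction and masses are not known exactly. Their poses are not given: they have to be found in the camera images.
- block_centre (a point): centre (half-way up) of the white plastic half-cell block, a loose block 140 mm long (its x axis), 60 mm wide (y), 40 mm high (z), about 0.4 kg. From above: a rectangular well 56 x 36 mm toward one end and, near the other (+x) end, one round blind bore. It starts flat on the bench left of the gauge stand, openings up; grip it across its 60 mm width.
- block_corner (a point): bottom corner of the block at its bore end, on its -y side (70 mm along +x and 30 mm along -y from the centre, at the underside). When the block is home this corner coincides with fence_corner and the axes of the two agree.
- bore_floor (a point): centre of the flat bottom of the blind bore (16 mm wide, 28 mm deep): 46 mm along the block's +x and 6 mm along its -y from the centre, 12 mm above the block's underside. Axes as the block's.
- fence_corner (a point): inside corner of the two straight steel fences on the fixed gauge stand, level with its plate's top, 15 mm above the bench; z up. The end fence's face is the plane x = 0 and runs 112 mm along +y; the side fence's face is the plane y = 0 and runs 130 mm along -x. Fences are 14 mm thick and 22 mm high. The plate reaches 200 mm along -x and 125 mm along +y. The block belongs at x < 0, y > 0.
- bracket_nose (a point): centre of the top of the bracket's round nose that guides the rod, 24 mm from each fence face (x = -24 mm, y = +24 mm from fence_corner); axes as fence_corner's. The nose is 19 mm wide, its underside 93 mm and its top 115 mm above the plate. The bracket comes diagonally from the column, which stands outside the corner at x = +27 mm, y = -27 mm, its top 122 mm above the plate.
- rod_tip (a point): lower end of the upright round steel gauge rod, 10 mm in diameter, with a small chamfer. Raised, it stands 13 to 23 mm above the top of a block on the plate.
- knob_top (a point): centre of the top of the black round knob on the upper end of the rod: 26 mm in diameter, 18 mm high, 140 mm above the rod's tip; its underside stays at least 23 mm above the bracket. It may be gripped from above or pressed down from above.
- depth_rod (a joint): travel of the rod in m: 0 fully up, growing as it goes straight down, at most 0.058. It starts between 0 and 0.010, takes about 2 to 3 N to move and stays where it is left. Resting on the bottom of the bore of a block that is home it reads 0.051; resting on the block's top face it would read 0.023.
- boss_spare: bystander: grey cast boss head 33x70x22 mm on the bench; origin under its centre
- sanding_block: bystander: brown abrasive block 40x68x24 mm; origin under its centre
- stopper_1: bystander: rubber stopper 34 mm wide, 25 mm high; origin under its centre
- beaker_small: bystander: glass beaker 54 mm wide, 70 mm high; origin under its centre
- weight_100: bystander: brass balance weight 27 mm wide, 34 mm high; origin under its centre
- petri_dish: bystander: glass dish with lid, 74 mm wide, 16 mm high; origin under its centre
Things that resemble listed ones, but are neither listed nor needed, are in the scene too. Leave any orange or turquoise look-alike of the part that bears block_centre alone.

How it is judged:
By the outcome, as a careful person would: the job done as asked, in the order asked, and still so for the second after the job is handed in, with the robot touching nothing.
It also fails if it takes over 64 s, if anything falls off the work surface, if the arm or the gripper's body presses on something with over 40 N, if the wrist force passes 120 N, or if a joint passes its speed limit or range.

### The arm

A 7-joint arm with a two-finger parallel gripper is mounted at the origin on the work surface; the furniture and walls round the work are solid. World frame = base frame: x ahead of the robot, y to its left, z up, the work surface at z = 0. Lengths are in m, angles in rad, forces in N, time in s.
With the tool pointing down it reaches from about 0.35 to 0.9 m from the base axis. Payload 8.1 kg.
Tool frame: the origin (TCP) lies midway between the tips of the shut fingers; the grasp point (between the pads) lies 19 mm behind it; z points along the fingers, y is the line along which they close (so a half turn about z gives the same grasp; the last joint's range is limited). The gripper opens to 85 mm and grips with 20 to 120 N. Pads are 22 mm wide; open, the fingers measure 114 mm over their backs; the gripper's body (76 mm by 85 mm) begins 54 mm behind the grasp point. The pads swing forward as they close: fully open they stand 13 mm farther back than shut.
Start: joints at [1.227, 0.434, 0.025, 1.573, -0.012, 1.134, -0.075], TCP at [0.149, -0.607, 0.231] pointing down, gripper open.
Joint ranges: [-2.62, 2.62], [-0.44, 2.09], [-1.27, 1.32], [0.08, 2.57], [-1.32, 4.46], [0.12, 2], [-2.74, 2.74]. Speed limits (rad/s): [2.22, 2.22, 3.01, 3.01, 3.14, 3.14, 3.14].

### API

Orientations are given as a unit quaternion [w, x, y, z].
In Python, from rig import r, viewer gives the robot as it stands.
- The arm moves only by the tool apply_moves, never from a script. Its arguments are lists of equal length, an entry for each row: "xyz": the shift along the tool's x, y, z as a fraction of full scale, a list of three; "turn": the turn, a rotation vector about the tool's x, y, z as a fraction of full scale, a list of three; "fingers": the opening, from 0 (shut) to 1 (fully open). In form: {"xyz": [[dx, dy, dz], ...], "turn": [[wx, wy, wz], ...], "fingers": [fingers, ...]}. A call has 1 to 10 rows; each row shifts and turns the commanded pose from where the row before left it, along the tool's axes as they then stand; what a row does not reach is not made up. Full scale, the value 1, is 60 mm for a shift and 0.12 rad for a turn. A row lasts 1/8 s, in which the tool goes at most 62.5 mm and 10.7 degrees, less where a joint would pass 70% of its speed; a pose out of reach is approached as far as the arm can. A call with a number of a shift or a turn outside -1 to 1 is refused whole. A call with a gripper value outside its range is refused whole. The fingers move at their own pace and stop on an object; "force" is the grip in N (left out, the last holds). Time passes only in rows, so rows that do not move let the fingers close. It gives the time, the measured TCP pose, the force, the opening and the grip force at its end, in the units of the state.
- r.get_obs(): the state, without advancing time (a new reading comes with each control period).
- viewer.camera(name): name is "scene" or "top" or "wrist"; returns a dict with "frame" (480x640x3 uint8, red, green, blue), "depth" (480x640 float32, m along the optical axis (not along the pixel's ray), 0 where there is no reading), "fovy" (degrees; the focal length in pixels is half the picture's height over the tangent of half this angle, whatever the lens; pixels are square), "cx", "cy" (the principal point, pixels), "eye" and "rotation" of the camera in the world. Camera axes: x right, y down, z forward; pixel columns grow to the right and rows downward; lengths in m; the calibration is good to about 2 mm. A picture is of the moment at which its call begins.
- r.finish_job(): hands the job in; it is judged then, once.
The state is a dict: "clock": time; "qpos": joint angles; "joint_vel": joint speeds; "joint_efforts": joint torques, N m; "tool_pos": TCP position; "orientation": TCP orientation; "wrist_force": force on the tool from outside, world axes, zero at the start; "torque": the same for the moment, N m; "grip_width": finger opening in m; "grip_force": force on a finger pad.
Only numpy, scipy, OpenCV 4.12 (cv2) and the standard library are available. Lean on these libraries where they do the work, as an engineer would, in place of code of your own. Each camera call takes 0.05 s, during which the arm holds its last target. There are 200 camera calls.

## Working session

There is one attempt and no reset: what is moved stays moved. The work goes in short steps, Python scripts to look and compute and a tool call to move; the robot and the scene stay as the last step left them, time stands still between calls to the robot, and variables do not carry over. Pictures are saved under pics/ and viewed, at most 10 in all, crops included, and the job is handed in when it is done.

Besides the shell and the picture viewer there is one more tool, called after "Emit:" as a command line: name --argument value ..., lists and objects as JSON in quotes. apply_moves: Moves the arm, as the interface text tells. Its arguments: {"type":"object","properties":{"xyz":{"type":"array"},"turn":{"type":"array"},"fingers":{"type":"array"},"force":{"type":"number"}},"required":["xyz","turn","fingers"]}

```bash
ls; mkdir -p pics; cat > h.py <<'E'
import numpy as np, cv2
from rig import r, viewer
def cam(n):
    c=viewer.camera(n); c['f']=240/np.tan(np.radians(c['fovy'])/2); c['R']=np.array(c['rotation']).reshape(3,3) if np.size(c['rotation'])==9 else None
    return c
def save(c,n): cv2.imwrite('pics/'+n,cv2.cvtColor(c['frame'],cv2.COLOR_RGB2BGR))
def ray(c,u,v):
    u=np.asarray(u,float);v=np.asarray(v,float)
    d=np.stack([(u-c['cx'])/c['f'],(v-c['cy'])/c['f'],np.ones_like(u)],-1)@c['R'].T
    return d
def onz(c,u,v,z):
    d=ray(c,u,v); e=np.array(c['eye']); return e+d*((z-e[2])/d[...,2])[...,None]
def pts(c):
    v,u=np.mgrid[0:480,0:640]; return np.array(c['eye'])+ray(c,u,v)*c['depth'][...,None]
E
python3 - <<'E'
from h import *
for n in ['top','scene','wrist']:
    c=cam(n); save(c,n+'0.png'); print(n,c['fovy'],c['cx'],c['cy'],c['eye'],c['rotation'])
o=r.get_obs(); print(o)
E
```

```text
pics
top 50.88681060746843 317.3749669782191 241.4715433660983 [0.37667389 0.00352675 1.24950185] [-0.02379753  0.71345378 -0.69884492  0.04509043]
scene 54.618255105766686 328.4492534140303 236.67596027551036 [-0.58015216  0.0173813   0.70531854] [ 0.36658947 -0.59011519  0.61870655 -0.36684932]
wrist 59.153969308978574 323.93377702427364 239.98824684199124 [ 0.21542598 -0.58978624  0.37483533] [ 0.1064997   0.77992626 -0.61091589 -0.08458502]
{'clock': 0.15, 'qpos': array([ 1.22739909,  0.43506291,  0.0249875 ,  1.57386921, -0.01156377,
        1.13397352, -0.07512831]), 'joint_vel': array([-3.80017955e-04, -2.09402117e-03,  1.32420480e-03, -1.38729241e-03,
        2.39180067e-04,  2.34910455e-04,  1.80700329e-05]), 'joint_efforts': array([ 1.43662055e-03, -6.70879412e+01,  1.02577597e+00, -3.16450095e+01,
        1.56186969e-02,  8.99565493e-03, -2.64057371e-05]), 'tool_pos': array([ 0.14889802, -0.60662916,  0.23071372]), 'orientation': array([-5.67065294e-04,  9.92766285e-01,  1.20061489e-01, -1.42023235e-04]), 'wrist_force': array([-0.03703727, -0.31930506,  0.41617438]), 'torque': array([0.03593125, 0.05907782, 0.08495645]), 'grip_force': 0.0, 'grip_width': 0.08532962611782244}
```

```bash
cat > /tmp/s.py <<'E'
s=open('h.py').read()
i=s.index("c['R']="); j=s.index("\n",i)
s=s[:i]+"q=c['rotation']; c['R']=Rotation.from_quat([q[1],q[2],q[3],q[0]]).as_matrix()"+s[j:]
s="from scipy.spatial.transform import Rotation\n"+s
open('h.py','w').write(s)
E
python3 /tmp/s.py; cat h.py | head -8
```

```text
from scipy.spatial.transform import Rotation
import numpy as np, cv2
from rig import r, viewer
def cam(n):
    c=viewer.camera(n); c['f']=240/np.tan(np.radians(c['fovy'])/2); q=c['rotation']; c['R']=Rotation.from_quat([q[1],q[2],q[3],q[0]]).as_matrix()
    return c
def save(c,n): cv2.imwrite('pics/'+n,cv2.cvtColor(c['frame'],cv2.COLOR_RGB2BGR))
def ray(c,u,v):
```

View pics/top0.png

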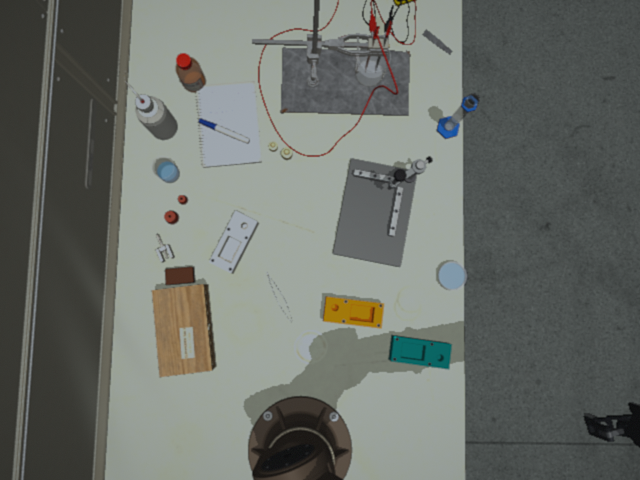

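View pics/scene0.png

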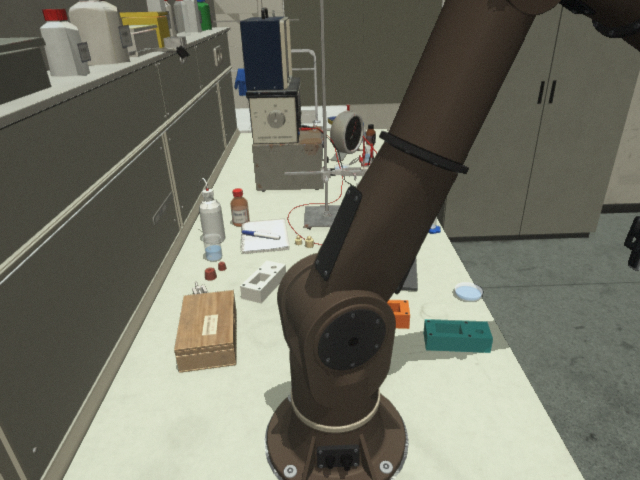

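```bash
python3 - <<'E'
from h import *
c=cam('top'); P=pts(c); z=P[...,2]
v,u=np.mgrid[0:480,0:640]
print('bench z',np.median(z[280:300,240:260]), 'blk z',z[236:262:6,222:240:6].round(3), 'plate',np.median(z[215:240,350:380]), 'knob',z[172:180:2,398:406:2].round(3))
# block: points with height 30..48mm near
m=((z>.028)&(z<.05)&(u>200)&(u<265)&(v>200)&(v<280)).astype(np.uint8)
n,l,s,ce=cv2.connectedComponentsWithStats(m); k=1+np.argmax(s[1:,4]); 
rr=cv2.minAreaRect(P[l==k][:,:2].astype(np.float32)*1000); print('block',rr,s[k])
hsv=cv2.cvtColor(c['frame'],cv2.COLOR_RGB2HSV)
# fences
for a,b,t,d in [(352,398,165,187),(385,405,180,240)]:
    m=(z>.03)&(z<.045)&(u>a)&(u<b)&(v>t)&(v<d)
    q=P[m][:,:2].astype(np.float32)*1000; print('fence',cv2.minAreaRect(q),len(q))
m=((z>.010)&(z<.02)&(u>325)&(u<420)&(v>150)&(v<275)); print('plate',cv2.minAreaRect(P[m][:,:2].astype(np.float32)*1000),m.sum())
m=((z>.18)&(u>380)&(u<415)&(v>160)&(v<190)); print('knob',np.median(P[m],0),m.sum())
cv2.imwrite('pics/crop.png',cv2.resize(cv2.cvtColor(c['frame'],cv2.COLOR_RGB2BGR)[140:290,190:460],None,fx=2.9,fy=2.9,interpolation=cv2.INTER_CUBIC))
E
```

```text
bench z -0.0008834507473675091 blk z [[0.035 0.033 0.04 ]
 [0.043 0.014 0.012]
 [0.032 0.015 0.012]
 [0.011 0.008 0.008]
 [0.038 0.012 0.037]] plate 0.014036088715485118 knob [[0.205 0.205 0.206 0.209]
 [0.208 0.205 0.209 0.208]
 [0.208 0.207 0.208 0.205]
 [0.208 0.204 0.209 0.21 ]]
block ((491.47955322265625, 170.77337646484375), (61.118431091308594, 139.53953552246094), 64.77783203125) [ 209  210   49   63 1142]
fence ((662.10888671875, -166.4137420654297), (98.07759094238281, 15.502227783203125), 80.70088958740234) 236
fence ((583.3577880859375, -220.9085693359375), (135.1999969482422, 38.3570671081543), 3.0325276851654053) 301
plate ((575.9041137695312, -175.17575073242188), (171.3039093017578, 246.8421630859375), 80.10847473144531) 5440
knob [ 0.62377163 -0.19852641  0.2076649 ] 139
```

View pics/crop.png

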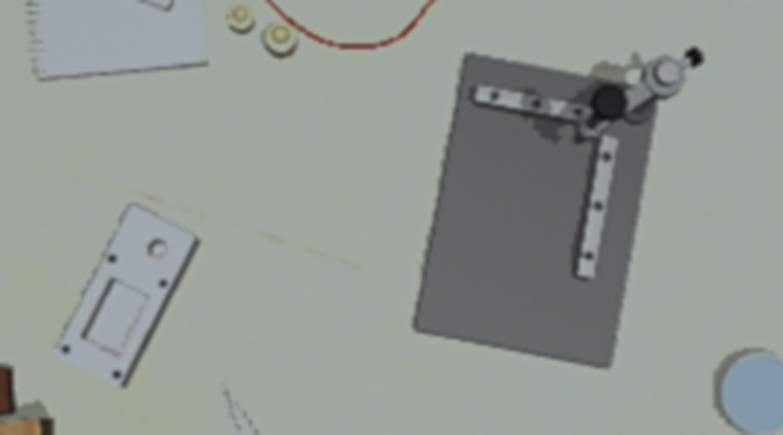

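```bash
cat >> h.py <<'E'
def down(psi): return Rotation.from_euler('z',psi,degrees=True)*Rotation.from_euler('x',180,degrees=True)
def plan(wps,p=None,R=None):
    """wps: (xyz, yaw deg, rows). Prints rows (xyz, turn) in move units, from the measured pose."""
    o=r.get_obs()
    if p is None:
        p=o['tool_pos'].copy(); q=o['orientation']; R=Rotation.from_quat([q[1],q[2],q[3],q[0]])
    X=[];T=[]
    for xyz,psi,n in wps:
        for k in range(n,0,-1):
            d=R.inv().apply((np.array(xyz)-p)/k)/.06; w=(R.inv()*down(psi)).as_rotvec()/k/.12
            d=d.round(2); w=w.round(2); X.append([float(a)+0 for a in d]); T.append([float(a)+0 for a in w])
            p=p+R.apply(d*.06); R=R*Rotation.from_rotvec(w*.12)
    for i in range(0,len(X),10): print('xyz',X[i:i+10],'\nturn',T[i:i+10])
    print('end',p.round(4),R.as_matrix()[:,0].round(3),'t',o['clock'])
    return p,R
def st(): 
    o=r.get_obs(); q=o['orientation']; M=Rotation.from_quat([q[1],q[2],q[3],q[0]]).as_matrix()
    print('t',o['clock'],'p',o['tool_pos'].round(4),'yaw',np.degrees(np.arctan2(M[1,0],M[0,0])).round(2),'F',o['wrist_force'].round(1),'grip',o['grip_width'],o['grip_force'],'q',o['qpos'].round(2))
E
python3 - <<'E'
from h import *
plan([([.40,-.2,.23],80,11),([.469,.181,.15],154.8,12)])
E
```

```text
xyz [[0.52, -0.51, 0.0], [0.57, -0.45, 0.0], [0.61, -0.39, 0.0], [0.65, -0.32, 0.0], [0.68, -0.25, 0.0], [0.7, -0.18, 0.0], [0.72, -0.11, 0.0], [0.72, -0.03, 0.0], [0.72, 0.04, 0.01], [0.71, 0.12, 0.0]] 
turn [[0.0, 0.0, -0.88], [0.0, 0.0, -0.87], [0.0, 0.0, -0.88], [0.0, 0.0, -0.87], [0.0, 0.0, -0.88], [0.0, 0.0, -0.87], [0.0, 0.0, -0.88], [0.0, 0.0, -0.87], [0.0, 0.0, -0.88], [0.0, 0.0, -0.87]]
xyz [[0.7, 0.2, 0.01], [0.54, 0.0, 0.11], [0.53, 0.06, 0.11], [0.52, 0.12, 0.11], [0.51, 0.18, 0.11], [0.49, 0.23, 0.11], [0.46, 0.28, 0.11], [0.43, 0.33, 0.11], [0.39, 0.37, 0.11], [0.34, 0.41, 0.11]] 
turn [[0.0, -0.01, -0.88], [0.0, 0.0, -0.91], [0.0, 0.0, -0.91], [0.0, 0.0, -0.91], [0.0, 0.0, -0.91], [0.0, 0.0, -0.9], [0.0, 0.0, -0.91], [0.0, 0.0, -0.9], [0.0, 0.0, -0.91], [0.0, 0.0, -0.9]]
xyz [[0.3, 0.45, 0.11], [0.24, 0.48, 0.12], [0.2, 0.5, 0.11]] 
turn [[0.0, 0.0, -0.91], [0.0, 0.0, -0.9], [0.0, 0.0, -0.91]]
end [0.469  0.1812 0.15  ] [-0.905  0.426  0.   ] t 0.2
```

Emit:
apply_moves --xyz '[[0.52,-0.51,0.0],[0.57,-0.45,0.0],[0.61,-0.39,0.0],[0.65,-0.32,0.0],[0.68,-0.25,0.0],[0.7,-0.18,0.0],[0.72,-0.11,0.0],[0.72,-0.03,0.0],[0.72,0.04,0.01],[0.71,0.12,0.0]]' --turn '[[0.0,0.0,-0.88],[0.0,0.0,-0.87],[0.0,0.0,-0.88],[0.0,0.0,-0.87],[0.0,0.0,-0.88],[0.0,0.0,-0.87],[0.0,0.0,-0.88],[0.0,0.0,-0.87],[0.0,0.0,-0.88],[0.0,0.0,-0.87]]' --fingers '[1,1,1,1,1,1,1,1,1,1]'

```text
clock: 1.45
tool_pos: [0.3776, -0.2361, 0.2308]
orientation: [0.0, 0.798, 0.603, -0.0]
wrist_force: [-0.0, -0.2, -1.1]
grip_width: 0.0855
grip_force: 0.0
```

Emit:
apply_moves --xyz '[[0.7,0.2,0.01],[0.54,0.0,0.11],[0.53,0.06,0.11],[0.52,0.12,0.11],[0.51,0.18,0.11],[0.49,0.23,0.11],[0.46,0.28,0.11],[0.43,0.33,0.11],[0.39,0.37,0.11],[0.34,0.41,0.11]]' --turn '[[0.0,0.0,-0.88],[0.0,0.0,-0.91],[0.0,0.0,-0.91],[0.0,0.0,-0.91],[0.0,0.0,-0.91],[0.0,0.0,-0.9],[0.0,0.0,-0.91],[0.0,0.0,-0.9],[0.0,0.0,-0.91],[0.0,0.0,-0.9]]' --fingers '[1,1,1,1,1,1,1,1,1,1]'

```text
clock: 2.7
tool_pos: [0.4518, 0.0865, 0.1705]
orientation: [0.0, 0.372, 0.928, -0.0]
wrist_force: [1.0, -0.2, -0.2]
grip_width: 0.0857
grip_force: 0.0
```

Emit:
apply_moves --xyz '[[0.3,0.45,0.11],[0.24,0.48,0.12],[0.2,0.5,0.11],[0,0,0]]' --turn '[[0.0,0.0,-0.91],[0.0,0.0,-0.9],[0.0,0.0,-0.91],[0,0,0]]' --fingers '[1,1,1,1]'

```text
clock: 3.2
tool_pos: [0.4687, 0.1835, 0.1499]
orientation: [-0.001, 0.216, 0.976, 0.001]
wrist_force: [-0.5, -0.7, -0.0]
grip_width: 0.0854
grip_force: 0.0
```

```bash
python3 - <<'E'
from h import *
st()
c=cam('wrist'); save(c,'w1.png'); print(c['eye'])
P=pts(c);z=P[...,2]
m=((z>.034)&(z<.046)).astype(np.uint8)
n,l,s,ce=cv2.connectedComponentsWithStats(m); print(s[s[:,4]>500])
for k in range(1,n):
    if s[k,4]>2000: print(k,cv2.minAreaRect(P[l==k][:,:2].astype(np.float32)*1000))
E
```

```text
t 3.2 p [0.4687 0.1835 0.1499] yaw 155.06 F [-0.5 -0.7 -0. ] grip 0.08544079519914065 0.0 q [ 0.13  0.45 -0.8   1.92  0.4   0.94  0.27]
[0.40744168 0.21269545 0.29426922]
[[     0      0    640    480 291184]
 [   270    161    102    210  14985]
 [   603    350     37     44    622]]
2 ((490.2330017089844, 172.5554962158203), (60.20063781738281, 140.4793243408203), 65.19682312011719)
```

View pics/w1.png

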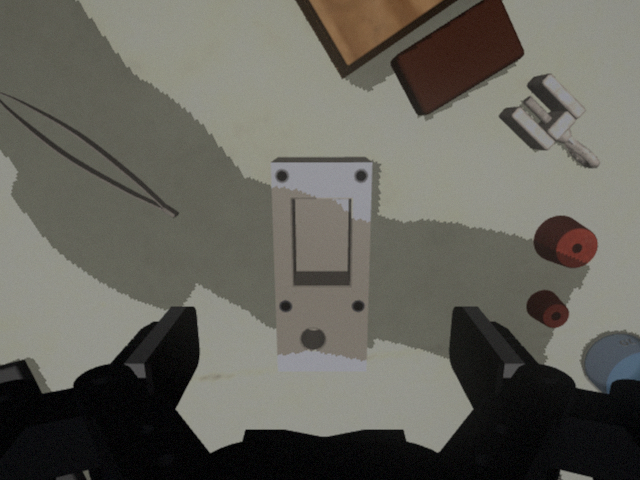

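```bash
python3 - <<'E'
from h import *
plan([([.4675,.1831,.022],155.2,5)])
E
```

```text
xyz [[0.01, 0.0, 0.43], [0.0, 0.0, 0.43], [0.01, 0.0, 0.42], [0.0, 0.01, 0.43], [0.01, 0.0, 0.42]] 
turn [[0.0, 0.0, -0.01], [0.0, 0.0, -0.01], [0.0, 0.0, -0.01], [0.0, 0.0, -0.01], [0.0, -0.01, -0.01]]
end [0.4672 0.1831 0.0222] [-0.908  0.419 -0.   ] t 3.25
```

Emit:
apply_moves --xyz '[[0.01,0.0,0.43],[0.0,0.0,0.43],[0.01,0.0,0.42],[0.0,0.01,0.43],[0.01,0.0,0.42],[0,0,0]]' --turn '[[0.0,0.0,-0.01],[0.0,0.0,-0.01],[0.0,0.0,-0.01],[0.0,0.0,-0.01],[0.0,-0.01,-0.01],[0,0,0]]' --fingers '[1,1,1,1,1,1]'

```text
clock: 4.0
tool_pos: [0.4667, 0.1804, 0.0214]
orientation: [-0.0, 0.216, 0.976, -0.001]
wrist_force: [-0.1, 0.7, 0.0]
grip_width: 0.085
grip_force: 0.0
```

Emit:
apply_moves --xyz '[[0,0,0],[0,0,0],[0,0,0],[0,0,0],[0,0,0],[0,0,0]]' --turn '[[0,0,0],[0,0,0],[0,0,0],[0,0,0],[0,0,0],[0,0,0]]' --fingers '[0.5,0.5,0.5,0.5,0.5,0.5]' --force 60

```text
clock: 4.75
tool_pos: [0.4684, 0.1821, 0.024]
orientation: [0.002, 0.216, 0.977, -0.0]
wrist_force: [-2.2, -1.8, 9.0]
grip_width: 0.0585
grip_force: 63.9
```

```bash
python3 - <<'E'
from h import *
st()
E
```

```text
t 4.75 p [0.4684 0.1821 0.024 ] yaw 155.11 F [-2.2 -1.8  9. ] grip 0.05848793720164942 63.93089532852173 q [ 0.01  0.62 -0.66  2.04  0.6   0.68  0.09]
```

```bash
python3 - <<'E'
from h import *
p,R=plan([([.468,.182,.10],155.1,3),([.4982,-.1557,.10],170.3,10)])
E
```

```text
xyz [[0.0, 0.0, -0.42], [0.0, 0.0, -0.42], [0.0, 0.0, -0.43], [-0.28, -0.49, 0.0], [-0.27, -0.5, 0.0], [-0.26, -0.5, 0.0], [-0.24, -0.51, 0.0], [-0.23, -0.52, 0.0], [-0.22, -0.52, 0.0], [-0.2, -0.53, 0.0]] 
turn [[0.0, 0.01, 0.0], [0.0, 0.01, 0.0], [0.01, 0.01, 0.0], [0.0, 0.0, -0.22], [0.0, 0.0, -0.22], [0.0, 0.0, -0.22], [0.0, 0.0, -0.22], [0.0, 0.0, -0.22], [0.0, 0.0, -0.22], [0.0, 0.0, -0.22]]
xyz [[-0.19, -0.53, 0.0], [-0.17, -0.54, 0.0], [-0.16, -0.54, 0.0]] 
turn [[0.0, 0.0, -0.22], [0.0, 0.0, -0.22], [0.0, -0.01, -0.23]]
end [ 0.4985 -0.1556  0.1003] [-0.986  0.168 -0.001] t 4.75
```

Emit:
apply_moves --xyz '[[0.0,0.0,-0.42],[0.0,0.0,-0.42],[0.0,0.0,-0.43],[-0.28,-0.49,0.0],[-0.27,-0.5,0.0],[-0.26,-0.5,0.0],[-0.24,-0.51,0.0],[-0.23,-0.52,0.0],[-0.22,-0.52,0.0],[-0.2,-0.53,0.0]]' --turn '[[0.0,0.0,0.0],[0.0,0.0,0.0],[0.0,0.0,0.0],[0.0,0.0,-0.22],[0.0,0.0,-0.22],[0.0,0.0,-0.22],[0.0,0.0,-0.22],[0.0,0.0,-0.22],[0.0,0.0,-0.22],[0.0,0.0,-0.22]]' --fingers '[0.5,0.5,0.5,0.5,0.5,0.5,0.5,0.5,0.5,0.5]'

```text
clock: 6.0
tool_pos: [0.4888, -0.0558, 0.0995]
orientation: [0.001, 0.124, 0.992, -0.0]
wrist_force: [0.8, -0.2, -3.1]
grip_width: 0.0586
grip_force: 67.5
```

Emit:
apply_moves --xyz '[[-0.19,-0.53,0.0],[-0.17,-0.54,0.0],[-0.16,-0.54,0.0],[0,0,0]]' --turn '[[0.0,0.0,-0.22],[0.0,0.0,-0.22],[0.0,0.0,-0.23],[0,0,0]]' --fingers '[0.5,0.5,0.5,0.5]'

```text
clock: 6.5
tool_pos: [0.4974, -0.1592, 0.099]
orientation: [0.0, 0.087, 0.996, -0.001]
wrist_force: [0.3, 0.7, -4.3]
grip_width: 0.0583
grip_force: 67.5
```

```bash
python3 - <<'E'
from h import *
st()
c=cam('top'); P=pts(c); z=P[...,2]
c2=cam('wrist'); save(c2,'w2.png')
f=cv2.cvtColor(c['frame'],cv2.COLOR_RGB2BGR)[140:290,300:460]; g=cv2.resize(f,None,fx=2.5,fy=2.5,interpolation=cv2.INTER_CUBIC)
w=cv2.resize(cv2.cvtColor(c2['frame'],cv2.COLOR_RGB2BGR),(500,375)); 
o=np.zeros((375,800,3),np.uint8); o[:,:400]=g[:375,:400]; o[:,400:]=w[:,50:450]; cv2.imwrite('pics/both2.png',o)
P2=pts(c2); z2=P2[...,2]
for lo in (.06,.07,.08):
    m=((z2>lo)&(z2<lo+.012)&(np.mgrid[0:480,0:640][0]<330)).astype(np.uint8)
    print(lo,m.sum(), cv2.minAreaRect(P2[m>0][:,:2].astype(np.float32)*1000) if m.sum() else '')
for a,b in [(300,200),(300,300)]: print(P2[b,a].round(4))
E
```

```text
t 6.5 p [ 0.4974 -0.1592  0.099 ] yaw 170.03 F [ 0.3  0.7 -4.3] grip 0.05826430175818849 67.48374223709106 q [ 0.79  0.56 -0.81  1.93  0.52  0.88  1.11]
0.06 0 
0.07 283 ((452.0812683105469, -148.52835083007812), (59.38692855834961, 0.45658889412879944), 80.15923309326172)
0.08 6728 ((481.4390869140625, -153.50115966796875), (60.204803466796875, 60.00242233276367), 80.34188079833984)
[ 0.4519 -0.1556  0.1168]
[ 0.4958 -0.1654  0.0889]
```

View pics/both2.png

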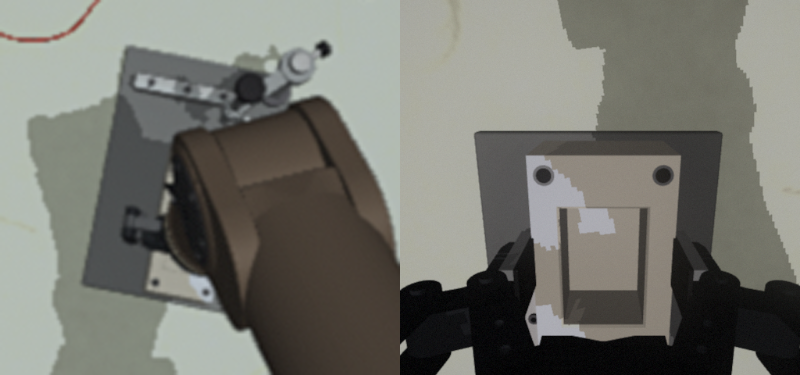

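```bash
cat >> h.py <<'E'
TH=-9.7; C0=np.array([.6434,-.2262,0])
def S(x,y,z): # stand frame (mm; z world m) -> world
    return C0+[0,0,z]+Rotation.from_euler('z',TH,degrees=True).apply([x/1000,y/1000,0])
def inS(p): return Rotation.from_euler('z',-TH,degrees=True).apply(np.asarray(p)-C0)*1000
E
python3 - <<'E'
from h import *
o=r.get_obs(); t=o['tool_pos']
print('tcp in S',inS(t))
c=cam('top'); P=inS(pts(c).reshape(-1,3))-inS(t)
for x in range(30,160,15):
    m=(P[:,0]>x)&(P[:,0]<x+15)&(abs(P[:,1])<40)&(P[:,2]>30); print(x,m.sum(),np.percentile(P[m][:,2],[0,5,50,95]).round() if m.sum() else '')
c=cam('scene'); P=inS(pts(c).reshape(-1,3))-inS(t)
for x in range(-60,160,15):
    m=(P[:,0]>x)&(P[:,0]<x+15)&(abs(P[:,1])<70)&(P[:,2]>30)&(P[:,2]<400); print(x,m.sum(),np.percentile(P[m][:,2],[0,5,50,95]).round() if m.sum() else '')
c=cam('wrist'); P=pts(c)
q=P[(abs(P[...,2]-.115)<.01)]; q=q[np.linalg.norm(q[:,:2]-[.48,-.153],axis=1)<.06]; A=np.c_[q[:,:2],np.ones(len(q))]; print('tilt',np.linalg.lstsq(A,q[:,2],rcond=None)[0], q[:,2].mean())
plan([(S(-160,48,.043),170.3,3)])
E
```

```text
tcp in S [-155.53138872   45.05609703   99.23469944]
30 322 [371. 382. 401. 415.]
45 135 [356. 374. 393. 403.]
60 7 [373. 375. 383. 386.]
75 0 
90 0 
105 4 [101. 101. 103. 106.]
120 114 [ 30.  31. 108. 112.]
135 46 [101. 104. 108. 112.]
150 0 
-60 168 [326. 333. 365. 397.]
-45 154 [284. 297. 352. 395.]
-30 166 [267. 279. 336. 395.]
-15 112 [252. 258. 350. 394.]
0 53 [249. 257. 357. 396.]
15 6 [351. 357. 378. 390.]
30 0 
45 0 
60 0 
75 0 
90 0 
105 0 
120 0 
135 0 
150 0 
tilt [-0.02152272  0.00274242  0.12703966] 0.1161402176496475
xyz [[0.03, 0.01, 0.31], [0.02, 0.01, 0.31], [0.03, 0.01, 0.32]] 
turn [[0.0, 0.0, 0.01], [0.0, 0.01, 0.0], [0.0, 0.0, 0.01]]
end [ 0.4936 -0.1518  0.0428] [-0.986  0.169 -0.   ] t 6.75
```

Emit:
apply_moves --xyz '[[0.03,0.01,0.31],[0.02,0.01,0.31],[0.03,0.01,0.32],[0,0,0]]' --turn '[[0,0,0.01],[0,0,0],[0,0,0.01],[0,0,0]]' --fingers '[0.5,0.5,0.5,0.5]'

```text
clock: 7.25
tool_pos: [0.4928, -0.1522, 0.0405]
orientation: [-0.001, 0.085, 0.996, 0.0]
wrist_force: [0.9, 0.6, -3.9]
grip_width: 0.0583
grip_force: 67.5
```

```bash
python3 - <<'E'
from h import *
st(); print(inS(r.get_obs()['tool_pos']))
p,R=plan([(S(-108,38,.043),170.3,4),(S(-108,38,.039),170.3,2)])
E
```

```text
t 7.25 p [ 0.4928 -0.1522  0.0405] yaw 170.26 F [ 0.9  0.6 -3.9] grip 0.05825953351920013 67.48568773269653 q [ 0.73  0.63 -0.74  1.99  0.61  0.76  1.02]
[-160.94145171   47.52751948   40.5143925 ]
xyz [[-0.22, -0.04, -0.01], [-0.22, -0.04, -0.01], [-0.22, -0.04, -0.01], [-0.22, -0.04, -0.01], [0.0, 0.0, 0.03], [0.0, 0.0, 0.03]] 
turn [[0.0, 0.0, 0.0], [0.0, 0.0, 0.0], [0.0, -0.01, 0.0], [0.0, 0.0, -0.01], [0.0, 0.0, 0.0], [0.0, 0.0, 0.0]]
end [ 0.5432 -0.1706  0.0393] [-0.986  0.168  0.   ] t 7.25
```

Emit:
apply_moves --xyz '[[0,0,-0.04],[-0.22,-0.04,-0.01],[-0.22,-0.04,0],[-0.22,-0.04,0],[-0.22,-0.04,0],[0,0,0]]' --turn '[[0,0,0],[0,0,0],[0,0,0],[0,0,0],[0,0,0],[0,0,0]]' --fingers '[0.5,0.5,0.5,0.5,0.5,0.5]'

```text
clock: 8.0
tool_pos: [0.5453, -0.1717, 0.0455]
orientation: [0.001, 0.086, 0.996, -0.0]
wrist_force: [0.7, -0.0, -4.4]
grip_width: 0.0581
grip_force: 67.5
```

```bash
python3 - <<'E'
from h import *
st(); print(inS(r.get_obs()['tool_pos']))
c=cam('wrist'); save(c,'w3.png'); P=pts(c); z=P[...,2]
v=np.mgrid[0:480,0:640][0]
m=(abs(z-.057)<.006)&(v<330); q=P[m]; print(cv2.minAreaRect(q[:,:2].astype(np.float32)*1000), inS([*cv2.minAreaRect(q[:,:2].astype(np.float32))[0],0]),q[:,2].mean(),np.linalg.lstsq(np.c_[q[:,:2],np.ones(len(q))],q[:,2],rcond=None)[0])
c=cam('scene'); f=cv2.cvtColor(c['frame'],cv2.COLOR_RGB2BGR)[200:340,300:480]; cv2.imwrite('pics/s3.png',cv2.resize(f,None,fx=4,fy=4))
E
```

```text
t 8.0 p [ 0.5453 -0.1717  0.0455] yaw 170.17 F [ 0.7 -0.  -4.4] grip 0.05805158606424892 67.45203137397766 q [ 0.71  0.69 -0.73  1.85  0.61  0.84  1.07]
[-105.87345917   37.24344154   45.47916538]
((524.6619873046875, -167.10589599609375), (84.75262451171875, 50.3596305847168), 80.0379638671875) [-126.99710822   38.24316749    0.        ] 0.06144759399431383 [ 0.02049922 -0.0036587   0.0502216 ]
```

View pics/w3.png

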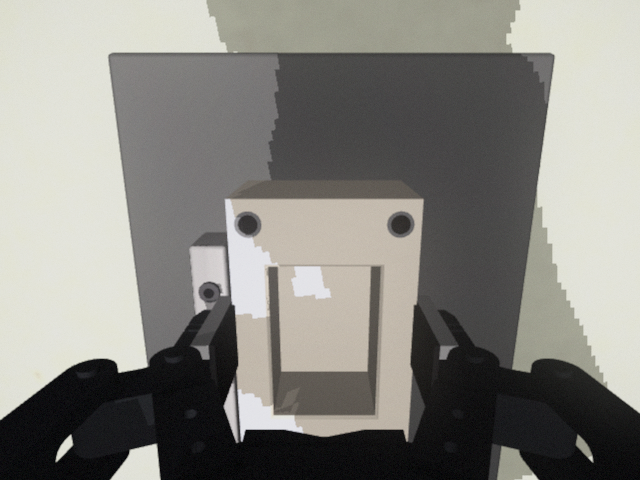

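```bash
python3 - <<'E'
from h import *
c=cam('wrist')
for u,v,z in [(191,247,.037),(228,247,.037),(110,55,.015),(553,55,.015)]: 
    p=onz(c,u,v,z); print(p.round(4),inS(p).round(1))
p,R=plan([(S(-106,37,.0395),170.3,3)])
E
```

```text
[ 0.5132 -0.2157  0.037 ] [-130.1  -11.6   37. ]
[ 0.5155 -0.202   0.037 ] [-130.1    2.3   37. ]
[ 0.4389 -0.2351  0.015 ] [-200.1  -43.3   15. ]
[ 0.4675 -0.0684  0.015 ] [-200.   125.9   15. ]
xyz [[-0.01, 0.0, 0.03], [-0.01, 0.0, 0.03], [-0.01, -0.01, 0.04]] 
turn [[0.0, 0.0, 0.0], [0.0, 0.0, -0.01], [0.0, 0.0, 0.0]]
end [ 0.5452 -0.1719  0.0393] [-0.986  0.169 -0.   ] t 8.15
```

Emit:
apply_moves --xyz '[[0,0,0.03],[0,0,0.03],[0,0,0.03],[0,0,0]]' --turn '[[0,0,0],[0,0,0],[0,0,0],[0,0,0]]' --fingers '[0.5,0.5,0.5,0.5]'

```text
clock: 8.65
tool_pos: [0.544, -0.1713, 0.04]
orientation: [0.0, 0.085, 0.996, -0.0]
wrist_force: [0.4, -0.4, -5.5]
grip_width: 0.0583
grip_force: 67.5
```

Emit:
apply_moves --xyz '[[0,0,0.02],[0,0,0.02],[0,0,0]]' --turn '[[0,0,0],[0,0,0],[0,0,0]]' --fingers '[0.5,0.5,0.5]'

```text
clock: 9.02
tool_pos: [0.5441, -0.1713, 0.0391]
orientation: [0.001, 0.085, 0.996, -0.001]
wrist_force: [-7.0, 0.3, 12.3]
grip_width: 0.0583
grip_force: 69.4
```

Emit:
apply_moves --xyz '[[-0.05,-0.03,0],[-0.05,-0.03,0],[-0.05,-0.02,0],[0,0,0]]' --turn '[[0,0,0],[0,0,0],[0,0,0],[0,0,0]]' --fingers '[0.5,0.5,0.5,0.5]'

```text
clock: 9.52
tool_pos: [0.5498, -0.1747, 0.0391]
orientation: [-0.002, 0.084, 0.996, 0.0]
wrist_force: [-16.8, 7.9, 23.1]
grip_width: 0.0584
grip_force: 70.5
```

```bash
python3 - <<'E'
from h import *
st(); print(inS(r.get_obs()['tool_pos']))
E
```

```text
t 9.525 p [ 0.5498 -0.1747  0.0391] yaw 170.35 F [-16.8   7.9  23.1] grip 0.058357090146568626 70.54142117500305 q [ 0.71  0.7  -0.73  1.84  0.61  0.84  1.08]
[-100.90202805   35.01249998   39.05069667]
```

Emit:
apply_moves --xyz '[[0,0,-0.03],[0,0,0],[0,0,0],[0,0,-0.2],[0,0,-0.4],[0,0,-0.4],[0,0,-0.2]]' --turn '[[0,0,0],[0,0,0],[0,0,0],[0,0,0],[0,0,0],[0,0,0],[0,0,0]]' --fingers '[1,1,1,1,1,1,1]'

```text
clock: 10.4
tool_pos: [0.5529, -0.1776, 0.1134]
orientation: [0.002, 0.085, 0.996, -0.0]
wrist_force: [0.6, 0.6, -0.2]
grip_width: 0.0853
grip_force: 0.0
```

```bash
python3 - <<'E'
from h import *
st(); print(inS(r.get_obs()['tool_pos']))
c=cam('wrist'); save(c,'w4.png'); P=pts(c); z=P[...,2]
m=(abs(z-.055)<.006); n,l,s,ce=cv2.connectedComponentsWithStats(m.astype(np.uint8)); k=1+np.argmax(s[1:,4]); q=P[l==k]; R=cv2.minAreaRect(q[:,:2].astype(np.float32)*1000); print(R, inS([R[0][0]/1000,R[0][1]/1000,0]),q[:,2].mean())
p,R=plan([(S(-101,60,.12),170.3,2),(S(-82,100,.12),170.3,3),(S(-82,100,.027),170.3,4)])
E
```

```text
t 10.4 p [ 0.5529 -0.1776  0.1134] yaw 170.2 F [ 0.6  0.6 -0.2] grip 0.08534737369738557 0.0 q [ 0.76  0.62 -0.79  1.77  0.52  0.97  1.15]
[-97.39026294  32.67713249 113.43092922]
((574.156005859375, -178.31130981445312), (60.316410064697266, 140.97647094726562), 80.52838897705078) [-76.32278094  35.53717043   0.        ] 0.05631401270323368
xyz [[0.03, 0.23, -0.05], [0.04, 0.23, -0.05], [-0.11, 0.22, 0.0], [-0.1, 0.22, 0.0], [-0.11, 0.22, 0.0], [0.0, 0.0, 0.39], [0.0, 0.0, 0.39], [0.0, 0.0, 0.39], [0.0, 0.0, 0.38]] 
turn [[0.0, 0.02, -0.01], [-0.01, 0.02, 0.0], [0.0, 0.0, 0.0], [0.0, 0.0, 0.0], [0.0, 0.0, 0.0], [0.0, 0.0, 0.0], [0.0, 0.0, 0.0], [0.0, 0.0, 0.0], [0.0, 0.0, 0.0]]
end [ 0.5794 -0.1139  0.0272] [-0.986  0.169  0.001] t 10.45
```

Emit:
apply_moves --xyz '[[0.03,0.23,-0.05],[0.04,0.23,-0.05],[-0.11,0.22,0.0],[-0.1,0.22,0.0],[-0.11,0.22,0.0],[0,0,0],[0,0,0.39],[0,0,0.39],[0,0,0.39],[0,0,0.38]]' --turn '[[0,0.02,0],[0,0.02,0],[0,0,0],[0,0,0],[0,0,0],[0,0,0],[0,0,0],[0,0,0],[0,0,0],[0,0,0]]' --fingers '[0,0,0,0,0,0,0,0,0,0]' --force 20

```text
clock: 11.7
tool_pos: [0.5777, -0.1146, 0.0236]
orientation: [-0.002, 0.086, 0.996, -0.0]
wrist_force: [-0.2, -0.8, 0.2]
grip_width: 0.0001
grip_force: 0.0
```

```bash
python3 - <<'E'
from h import *
st(); print(inS(r.get_obs()['tool_pos']))
c=cam('wrist'); save(c,'w5.png'); P=pts(c); z=P[...,2]; v,u=np.mgrid[0:480,0:640]
from numpy import *
q=inS(P[(z>.03)&(z<.2)&(v>300)]); t=inS(r.get_obs()['tool_pos']); d=q-t; print('finger y range',percentile(d[(abs(d[:,0])<14)&(d[:,2]<60)],[0,2,50,98,100],axis=0).round(1))
E
```

```text
t 11.7 p [ 0.5777 -0.1146  0.0236] yaw 170.16 F [-0.2 -0.8  0.2] grip 8.568303719624711e-05 0.0 q [ 0.58  0.74 -0.71  1.81  0.63  0.84  0.95]
[-83.58055776  98.88528457  23.55903261]
finger y range [[ -14.  -111.7    9.2]
 [ -12.7  -91.7   12.4]
 [  -5.6  -23.2   36.2]
 [  12.4   32.6   59.7]
 [  14.    39.    60. ]]
```

View pics/w5.png

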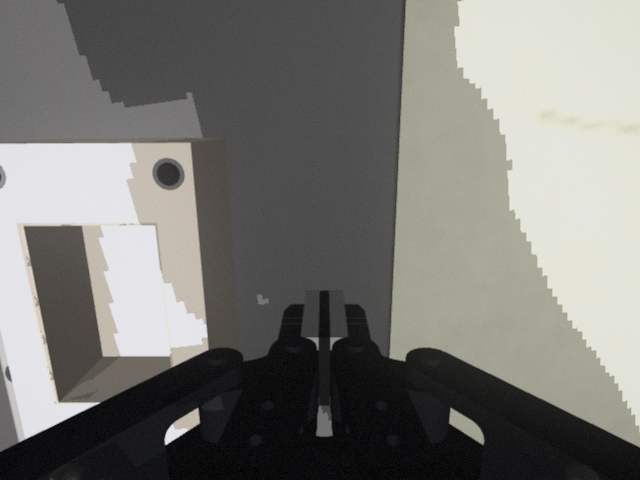

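Emit:
apply_moves --xyz '[[0,-0.08,-0.1],[0,-0.08,0],[0,-0.08,0],[0,-0.06,0],[0,-0.05,0],[0,0,0]]' --turn '[[0,0,0],[0,0,0],[0,0,0],[0,0,0],[0,0,0],[0,0,0]]' --fingers '[0,0,0,0,0,0]'

```text
clock: 12.5
tool_pos: [0.5744, -0.1346, 0.0305]
orientation: [-0.002, 0.085, 0.996, 0.0]
wrist_force: [0.4, -0.3, -0.1]
grip_width: 0.0001
grip_force: 0.0
```

Emit:
apply_moves --xyz '[[0,-0.05,0],[0,-0.03,0],[0,0,0]]' --turn '[[0,0,0],[0,0,0],[0,0,0]]' --fingers '[0,0,0]'

```text
clock: 12.88
tool_pos: [0.5738, -0.1388, 0.0306]
orientation: [-0.002, 0.085, 0.996, 0.0]
wrist_force: [0.5, 3.6, 0.3]
grip_width: -0.0002
grip_force: 2.0
```

```bash
python3 - <<'E'
from h import *
st(); print(inS(r.get_obs()['tool_pos']))
E
```

```text
t 12.875 p [ 0.5738 -0.1388  0.0306] yaw 170.23 F [0.5 3.6 0.3] grip -0.00017396125406415492 1.9510357081890106 q [ 0.63  0.73 -0.72  1.81  0.62  0.85  1.01]
[-83.30393887  74.46125012  30.57145115]
```

Emit:
apply_moves --xyz '[[0,-0.03,0],[0,-0.02,0],[0,0,0]]' --turn '[[0,0,0],[0,0,0],[0,0,0]]' --fingers '[0,0,0]'

```text
clock: 13.25
tool_pos: [0.5743, -0.1395, 0.031]
orientation: [-0.001, 0.084, 0.996, 0.002]
wrist_force: [2.4, 9.2, 1.8]
grip_width: -0.0002
grip_force: 5.0
```

Emit:
apply_moves --xyz '[[0,-0.03,0],[0,0,0]]' --turn '[[0,0,0],[0,0,0]]' --fingers '[0,0]'

```text
clock: 13.5
tool_pos: [0.5742, -0.1395, 0.0312]
orientation: [-0.001, 0.084, 0.996, 0.003]
wrist_force: [2.5, 14.4, 1.1]
grip_width: -0.0002
grip_force: 7.1
```

```bash
python3 - <<'E'
from h import *
plan([(S(-84,90,.032),170.3,2),(S(-95,90,.09),170.3,2),(S(-180,31,.09),170.3,3),(S(-180,31,.032),170.3,3)])
E
```

```text
xyz [[0.01, 0.14, -0.01], [0.01, 0.13, 0.0], [0.09, 0.0, -0.48], [0.09, 0.0, -0.49], [0.47, -0.33, 0.0], [0.48, -0.33, 0.0], [0.47, -0.32, 0.0], [0.0, 0.0, 0.32], [0.0, 0.0, 0.32], [0.0, 0.0, 0.33]] 
turn [[0.02, -0.01, 0.01], [0.02, 0.0, 0.0], [0.0, 0.0, 0.0], [0.0, 0.0, 0.0], [0.0, 0.0, 0.0], [0.0, 0.0, 0.0], [0.0, 0.0, 0.0], [0.0, 0.0, 0.0], [0.0, 0.0, 0.0], [0.0, 0.0, 0.0]]
end [ 0.4713 -0.1652  0.0319] [-0.986  0.168  0.   ] t 13.5
```

Emit:
apply_moves --xyz '[[0.01,0.2,-0.01],[0.01,0.15,0.0],[0.09,0.0,-0.48],[0.09,0.0,-0.49],[0.47,-0.33,0.0],[0.48,-0.33,0.0],[0.47,-0.32,0.0],[0,0,0.3],[0,0,0.3],[0,0,0.3]]' --turn '[[0.02,0,0],[0.02,0,0],[0,0,0],[0,0,0],[0,0,0],[0,0,0],[0,0,0],[0,0,0],[0,0,0],[0,0,0]]' --fingers '[0,0,0,0,0,0,0,0,0,0]'

```text
clock: 14.75
tool_pos: [0.4713, -0.1641, 0.0345]
orientation: [-0.002, 0.085, 0.996, -0.002]
wrist_force: [-0.3, -0.6, 0.3]
grip_width: -0.0003
grip_force: 0.0
```

```bash
python3 - <<'E'
from h import *
st(); print(inS(r.get_obs()['tool_pos']))
E
```

```text
t 14.75 p [ 0.4713 -0.1641  0.0345] yaw 170.25 F [-0.3 -0.6  0.3] grip -0.00031552592365686425 0.0 q [ 0.76  0.62 -0.74  2.03  0.63  0.73  1.03]
[-180.14417018   32.19972482   34.50335996]
```

Emit:
apply_moves --xyz '[[-0.08,0,0.06],[-0.08,0,0],[-0.08,0,0],[-0.08,0,0],[-0.05,0,0],[-0.04,0,0],[0,0,0]]' --turn '[[0,0,0],[0,0,0],[0,0,0],[0,0,0],[0,0,0],[0,0,0],[0,0,0]]' --fingers '[0,0,0,0,0,0,0]'

```text
clock: 15.62
tool_pos: [0.4941, -0.1689, 0.0322]
orientation: [-0.003, 0.085, 0.996, -0.003]
wrist_force: [-3.7, 0.3, 3.5]
grip_width: -0.0001
grip_force: 1.9
```

Emit:
apply_moves --xyz '[[-0.04,0,0],[-0.03,0,0],[0,0,0]]' --turn '[[0,0,0],[0,0,0],[0,0,0]]' --fingers '[0,0,0]'

```text
clock: 16.0
tool_pos: [0.4975, -0.1695, 0.032]
orientation: [-0.003, 0.085, 0.996, -0.003]
wrist_force: [-7.1, 0.4, 5.3]
grip_width: -0.0006
grip_force: 3.0
```

```bash
python3 - <<'E'
from h import *
st(); print(inS(r.get_obs()['tool_pos']))
E
```

```text
t 16.0 p [ 0.4975 -0.1695  0.032 ] yaw 170.21 F [-7.1  0.4  5.3] grip -0.0005639673305225003 3.015509359538555 q [ 0.74  0.65 -0.73  1.97  0.63  0.77  1.04]
[-153.32357087   31.31157134   32.01723199]
```

Emit:
apply_moves --xyz '[[-0.04,0,0],[-0.03,0,0],[0,0,0]]' --turn '[[0,0,0],[0,0,0],[0,0,0]]' --fingers '[0,0,0]'

```text
clock: 16.38
tool_pos: [0.5003, -0.1701, 0.0318]
orientation: [-0.004, 0.085, 0.996, -0.003]
wrist_force: [-10.8, 1.5, 8.3]
grip_width: -0.0
grip_force: 5.2
```

Emit:
apply_moves --xyz '[[-0.03,0,0],[-0.02,0,0],[0,0,0]]' --turn '[[0,0,0],[0,0,0],[0,0,0]]' --fingers '[0,0,0]'

```text
clock: 16.75
tool_pos: [0.5003, -0.1701, 0.0314]
orientation: [-0.007, 0.085, 0.996, -0.003]
wrist_force: [-19.8, 2.4, 16.6]
grip_width: -0.0004
grip_force: 10.2
```

```bash
python3 - <<'E'
from h import *
plan([(S(-172,31,.04),170.3,2),(S(-120,31,.13),170.3,4)])
E
```

```text
xyz [[0.18, 0.0, -0.07], [0.18, 0.0, -0.07], [-0.22, 0.0, -0.38], [-0.22, 0.0, -0.37], [-0.21, 0.0, -0.38], [-0.22, 0.0, -0.37]] 
turn [[-0.03, -0.06, 0.0], [-0.03, -0.05, -0.01], [0.0, 0.0, 0.0], [0.0, 0.0, 0.0], [0.0, 0.0, 0.0], [0.0, 0.0, 0.0]]
end [ 0.5306 -0.1752  0.13  ] [-0.986  0.168  0.001] t 16.75
```

Emit:
apply_moves --xyz '[[0.25,0.0,-0.03],[0.18,0.0,-0.07],[-0.22,0.0,-0.38],[-0.22,0.0,-0.37],[-0.21,0.0,-0.38],[-0.22,0.0,-0.37],[0,0,0]]' --turn '[[0,0,0],[0,0,0],[0,0,0],[0,0,0],[0,0,0],[0,0,0],[0,0,0]]' --fingers '[0,0,0,0,0,0,0]'

```text
clock: 17.62
tool_pos: [0.5345, -0.175, 0.1299]
orientation: [0.0, 0.086, 0.996, -0.003]
wrist_force: [0.7, 0.2, -0.6]
grip_width: 0.0001
grip_force: 0.0
```

```bash
python3 - <<'E'
from h import *
st(); print(inS(r.get_obs()['tool_pos']))
c=cam('wrist'); save(c,'w6.png'); P=pts(c); z=P[...,2]
m=(abs(z-.055)<.006); n,l,s,ce=cv2.connectedComponentsWithStats(m.astype(np.uint8)); k=1+np.argmax(s[1:,4]); q=P[l==k]; R=cv2.minAreaRect(q[:,:2].astype(np.float32)*1000); print(R, inS([R[0][0]/1000,R[0][1]/1000,0]),q[:,2].mean())
c=cam('top'); cv2.imwrite('pics/t6.png',cv2.resize(cv2.cvtColor(c['frame'],cv2.COLOR_RGB2BGR)[150:280,320:450],None,fx=4,fy=4,interpolation=cv2.INTER_CUBIC))
E
```

```text
t 17.625 p [ 0.5345 -0.175   0.1299] yaw 170.19 F [ 0.7  0.2 -0.6] grip 0.0001477376779298271 0.0 q [ 0.78  0.58 -0.81  1.8   0.5   0.98  1.16]
[-116.00852227   32.07390881  129.90864816]
((550.0712890625, -178.63705444335938), (60.2679443359375, 80.000732421875), 80.23918914794922) [-100.00828532   31.15806383    0.        ] 0.05628817784955294
```

View pics/w6.png

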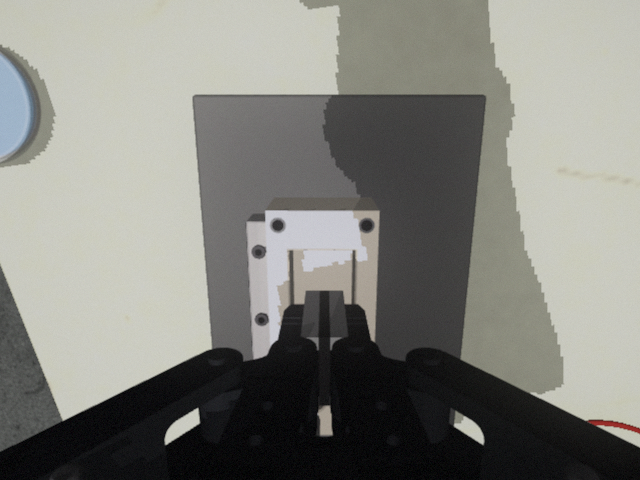

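```bash
python3 - <<'E'
from h import *
plan([(S(-80,88,.12),170.3,3),(S(-80,88,.030),170.3,4),(S(-80,76,.030),170.3,3)])
E
```

```text
xyz [[-0.21, 0.31, 0.04], [-0.21, 0.31, 0.04], [-0.22, 0.32, 0.04], [0.0, 0.0, 0.38], [0.0, 0.0, 0.37], [0.0, 0.0, 0.38], [0.0, 0.0, 0.37], [0.0, -0.07, 0.0], [0.0, -0.07, 0.0], [0.0, -0.06, 0.0]] 
turn [[-0.02, -0.01, 0.0], [-0.01, -0.01, -0.01], [-0.02, -0.01, 0.0], [0.0, 0.0, 0.0], [0.0, 0.0, 0.0], [0.0, 0.0, 0.0], [0.0, 0.0, 0.0], [0.0, 0.0, 0.0], [0.0, 0.0, 0.0], [0.0, 0.0, 0.0]]
end [ 0.5773 -0.1377  0.0303] [-0.986  0.169  0.   ] t 17.725
```

Emit:
apply_moves --xyz '[[-0.21,0.31,0.04],[-0.21,0.31,0.04],[-0.22,0.32,0.04],[0.0,0.0,0.38],[0.0,0.0,0.37],[0.0,0.0,0.38],[0.0,0.0,0.37],[0.0,-0.07,0.0],[0.0,-0.07,0.0],[0.0,-0.06,0.0]]' --turn '[[-0.02,-0.01,0],[-0.01,-0.01,0],[-0.02,-0.01,0],[0,0,0],[0,0,0],[0,0,0],[0,0,0],[0,0,0],[0,0,0],[0,0,0]]' --fingers '[0,0,0,0,0,0,0,0,0,0]'

```text
clock: 18.98
tool_pos: [0.5782, -0.1382, 0.0314]
orientation: [0.001, 0.086, 0.996, 0.0]
wrist_force: [-0.5, 0.2, 0.2]
grip_width: -0.0
grip_force: 0.0
```

Emit:
apply_moves --xyz '[[0,-0.03,0],[0,-0.03,0],[0,-0.03,0],[0,0,0]]' --turn '[[0,0,0],[0,0,0],[0,0,0],[0,0,0]]' --fingers '[0,0,0,0]'

```text
clock: 19.48
tool_pos: [0.5779, -0.1399, 0.0314]
orientation: [0.001, 0.084, 0.996, 0.002]
wrist_force: [0.5, 8.1, 3.5]
grip_width: 0.0001
grip_force: 4.2
```

```bash
python3 - <<'E'
from h import *
st(); print(inS(r.get_obs()['tool_pos']))
E
```

```text
t 19.475 p [ 0.5779 -0.1399  0.0314] yaw 170.35 F [0.5 8.1 3.5] grip 7.171671177055729e-05 4.2140065133571625 q [ 0.63  0.73 -0.72  1.8   0.62  0.85  1.01]
[-79.12796573  74.03453226  31.37075898]
```

Emit:
apply_moves --xyz '[[0,-0.03,0],[0,-0.02,0],[0,0,0]]' --turn '[[0,0,0],[0,0,0],[0,0,0]]' --fingers '[0,0,0]'

```text
clock: 19.85
tool_pos: [0.5779, -0.14, 0.0315]
orientation: [0.001, 0.083, 0.997, 0.004]
wrist_force: [1.2, 15.2, 1.2]
grip_width: -0.0001
grip_force: 7.7
```

```bash
python3 - <<'E'
from h import *
st(); print(inS(r.get_obs()['tool_pos']))
plan([(S(-80,90,.035),170.3,2),(S(-85,90,.24),170.3,5),(S(-24,24,.24),170.3,4)])
E
```

```text
t 19.85 p [ 0.5779 -0.14    0.0315] yaw 170.47 F [ 1.2 15.2  1.2] grip -9.141663062981876e-05 7.736081779003143 q [ 0.63  0.73 -0.72  1.8   0.62  0.85  1.02]
[-79.1269498   73.92881321  31.51246425]
xyz [[0.01, 0.13, -0.03], [0.0, 0.14, -0.03], [0.02, 0.0, -0.68], [0.02, 0.0, -0.68], [0.02, 0.0, -0.68], [0.01, 0.0, -0.69], [0.02, 0.0, -0.68], [-0.25, -0.28, 0.0], [-0.26, -0.27, 0.0], [-0.25, -0.28, 0.0]] 
turn [[0.03, 0.01, 0.01], [0.03, 0.01, 0.01], [0.0, 0.0, 0.0], [0.0, 0.0, 0.0], [0.0, 0.0, 0.0], [0.0, 0.0, 0.0], [0.0, 0.0, 0.0], [0.0, 0.0, 0.0], [0.0, 0.0, 0.0], [0.0, 0.0, 0.0]]
xyz [[-0.26, -0.27, 0.0]] 
turn [[0.0, 0.0, 0.0]]
end [ 0.624  -0.1985  0.2397] [-0.986  0.168  0.001] t 19.85
```

Emit:
apply_moves --xyz '[[0.01,0.2,-0.03],[0.0,0.15,-0.03],[0.02,0.0,-0.68],[0.02,0.0,-0.68],[0.02,0.0,-0.68],[0.01,0.0,-0.69],[0.02,0.0,-0.68],[0,0,0]]' --turn '[[0,0,0],[0,0,0],[0,0,0],[0,0,0],[0,0,0],[0,0,0],[0,0,0],[0,0,0]]' --fingers '[0,0,0,0,0,0,0,0]'

```text
clock: 20.85
tool_pos: [0.5757, -0.1242, 0.2423]
orientation: [0.003, 0.086, 0.996, -0.0]
wrist_force: [0.2, 1.1, 0.2]
grip_width: -0.0001
grip_force: 0.0
```

```bash
python3 - <<'E'
from h import *
st(); print(inS(r.get_obs()['tool_pos']))
c=cam('top'); P=pts(c); z=P[...,2]; v,u=np.mgrid[0:480,0:640]
q=inS(P[(z>.19)&(z<.222)].reshape(-1,3)); m=np.linalg.norm(q[:,:2]-[-24,24],axis=1)<20; print('knob',m.sum(),np.median(q[m],0))
cv2.imwrite('pics/t7.png',cv2.resize(cv2.cvtColor(c['frame'],cv2.COLOR_RGB2BGR)[150:280,320:450],None,fx=4,fy=4,interpolation=cv2.INTER_CUBIC))
plan([(S(-24,24,.235),170.3,4)])
E
```

```text
t 20.85 p [ 0.5757 -0.1242  0.2423] yaw 170.18 F [0.2 1.1 0.2] grip -0.00013438965151607005 0.0 q [ 0.71  0.5  -0.87  1.6   0.41  1.22  1.16]
[-83.91799533  89.11688177 242.28001343]
knob 0 [nan nan nan]
xyz [[-0.25, -0.27, 0.02], [-0.26, -0.27, 0.02], [-0.25, -0.27, 0.02], [-0.26, -0.27, 0.03]] 
turn [[0.0, 0.01, 0.0], [0.0, 0.0, -0.01], [0.0, 0.01, 0.0], [0.0, 0.0, -0.01]]
end [ 0.6239 -0.1988  0.2349] [-0.986  0.168 -0.   ] t 20.9
  return _methods._mean(a, axis=axis, dtype=dtype,
  ret = um.true_divide(
```

View pics/t7.png

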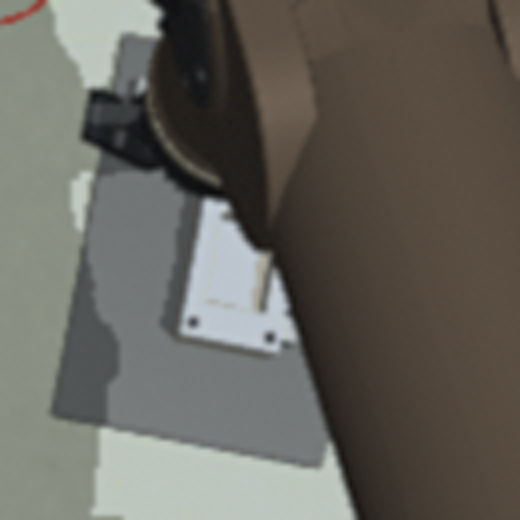

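Emit:
apply_moves --xyz '[[-0.25,-0.27,0.02],[-0.26,-0.27,0.02],[-0.25,-0.27,0.02],[-0.26,-0.27,0.03],[0,0,0.1],[0,0,0.1],[0,0,0]]' --turn '[[0,0,0],[0,0,0],[0,0,0],[0,0,0],[0,0,0],[0,0,0],[0,0,0]]' --fingers '[0,0,0,0,0,0,0]'

```text
clock: 21.78
tool_pos: [0.6226, -0.1979, 0.2204]
orientation: [-0.001, 0.085, 0.996, 0.001]
wrist_force: [-0.9, 0.6, 0.4]
grip_width: -0.0004
grip_force: 0.0
```

```bash
python3 - <<'E'
from h import *
st(); print(inS(r.get_obs()['tool_pos']))
E
```

```text
t 21.775 p [ 0.6226 -0.1979  0.2204] yaw 170.27 F [-0.9  0.6  0.4] grip -0.00035400167729939517 0.0 q [ 0.72  0.62 -0.82  1.46  0.46  1.26  1.26]
[-25.2348243   24.40763565 220.37176766]
```

Emit:
apply_moves --xyz '[[0,0,0.06],[0,0,0.06],[0,0,0.06],[0,0,0.06],[0,0,0.05],[0,0,0]]' --turn '[[0,0,0],[0,0,0],[0,0,0],[0,0,0],[0,0,0],[0,0,0]]' --fingers '[0,0,0,0,0,0]'

```text
clock: 22.52
tool_pos: [0.6233, -0.1986, 0.2037]
orientation: [-0.0, 0.085, 0.996, 0.0]
wrist_force: [0.2, -0.6, -0.7]
grip_width: -0.0003
grip_force: 0.0
```

Emit:
apply_moves --xyz '[[0,0,0.06],[0,0,0.06],[0,0,0.06],[0,0,0.06],[0,0,0]]' --turn '[[0,0,0],[0,0,0],[0,0,0],[0,0,0],[0,0,0]]' --fingers '[0,0,0,0,0]'

```text
clock: 23.15
tool_pos: [0.6231, -0.1986, 0.1891]
orientation: [-0.0, 0.085, 0.996, 0.0]
wrist_force: [-0.1, -0.8, 0.5]
grip_width: -0.0
grip_force: 0.0
```

```bash
python3 - <<'E'
from h import *
st()
c2=cam('wrist'); c=cam('scene'); P=pts(c)
a=cv2.resize(cv2.cvtColor(c2['frame'],cv2.COLOR_RGB2BGR),(400,300))
t=r.get_obs()['tool_pos']; d=(t-np.array(c['eye']))@c['R']; u,v=c['f']*d[0]/d[2]+c['cx'],c['f']*d[1]/d[2]+c['cy']; print(u,v)
u0,v0=int(u)-50,int(v)-40
b=cv2.resize(cv2.cvtColor(c['frame'],cv2.COLOR_RGB2BGR)[v0:v0+75,u0:u0+100],(400,300),interpolation=cv2.INTER_CUBIC)
cv2.imwrite('pics/k1.png',np.hstack([a,b]))
E
```

```text
t 23.15 p [ 0.6231 -0.1986  0.1891] yaw 170.22 F [-0.1 -0.8  0.5] grip -4.005120682465932e-05 0.0 q [ 0.72  0.65 -0.8   1.5   0.48  1.2   1.24]
393.94678778884463 199.42905635871077
```

View pics/k1.png

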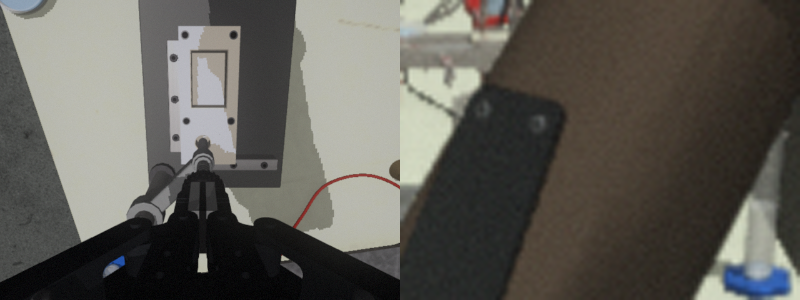

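```bash
cat >> h.py <<'E'
def rod():
    c=cam('wrist'); q=inS(pts(c).reshape(-1,3)); v,u=np.mgrid[0:480,0:640]; u=u.ravel(); v=v.ravel(); b=c['frame'].reshape(-1,3).mean(1)
    m=(np.linalg.norm(q[:,:2]-[-24,24],axis=1)<18)&(q[:,2]>40)&(q[:,2]<215)
    h=q[m]; 
    for lo in range(40,215,5):
        k=(h[:,2]>=lo)&(h[:,2]<lo+5)
        if k.sum(): print(lo,k.sum(),h[k].mean(0).round(1),'uv',u[m][k].mean().round(),v[m][k].mean().round(),'bright',b[m][k].mean().round())
E
python3 - <<'E'
from h import *
rod()
E
```

```text
40 15 [-19.9  24.5  42.9] uv 323.0 229.0 bright 79.0
45 16 [-20.   25.7  47.6] uv 325.0 230.0 bright 75.0
50 57 [-24.8  24.4  53.6] uv 323.0 225.0 bright 127.0
55 1363 [-27.9  23.7  56.5] uv 322.0 222.0 bright 178.0
60 25 [-27.6  25.   62.4] uv 324.0 225.0 bright 69.0
65 26 [-27.5  24.9  67.4] uv 324.0 227.0 bright 68.0
70 27 [-27.9  24.6  72.4] uv 324.0 228.0 bright 69.0
75 27 [-27.5  24.8  77.4] uv 324.0 230.0 bright 69.0
80 32 [-27.8  24.7  82.3] uv 324.0 232.0 bright 70.0
85 31 [-27.8  24.7  87.4] uv 324.0 234.0 bright 67.0
90 17 [-28.3  24.9  91.8] uv 324.0 235.0 bright 65.0
105 1 [-32.4  23.2 109.5] uv 321.0 236.0 bright 70.0
110 77 [-29.7  23.3 112.8] uv 321.0 242.0 bright 92.0
115 123 [-28.1  20.3 117.4] uv 316.0 248.0 bright 70.0
120 191 [-24.6  18.  123.2] uv 311.0 257.0 bright 77.0
125 504 [-24.3  20.9 126.9] uv 317.0 260.0 bright 110.0
130 286 [-26.8  24.8 131.7] uv 324.0 258.0 bright 108.0
135 65 [-27.5  24.6 137.4] uv 324.0 260.0 bright 58.0
140 68 [-27.4  24.6 142.4] uv 324.0 264.0 bright 58.0
145 67 [-27.7  24.8 147.4] uv 324.0 267.0 bright 51.0
150 42 [-28.1  25.  152. ] uv 324.0 269.0 bright 50.0
155 3 [-28.5  24.5 155.5] uv 323.0 271.0 bright 44.0
175 106 [-34.6  24.8 178.7] uv 324.0 277.0 bright 47.0
180 301 [-34.1  25.  182.6] uv 325.0 281.0 bright 30.0
185 733 [-33.1  25.  188. ] uv 325.0 289.0 bright 28.0
190 111 [-32.6  25.8 191.5] uv 327.0 294.0 bright 32.0
195 297 [-34.4  24.7 198. ] uv 324.0 297.0 bright 42.0
200 467 [-33.6  24.4 202.6] uv 323.0 304.0 bright 38.0
205 542 [-33.5  24.7 207.5] uv 324.0 311.0 bright 37.0
210 604 [-33.5  24.5 212.6] uv 323.0 318.0 bright 36.0
```

Emit:
apply_moves --xyz '[[0,0,0.06],[0,0,0.06],[0,0,0.06],[0,0,0.06],[0,0,0.04],[0,0,0]]' --turn '[[0,0,0],[0,0,0],[0,0,0],[0,0,0],[0,0,0],[0,0,0]]' --fingers '[0,0,0,0,0,0]'

```text
clock: 24.05
tool_pos: [0.6231, -0.1986, 0.1723]
orientation: [-0.0, 0.085, 0.996, 0.0]
wrist_force: [-0.1, 0.3, 0.6]
grip_width: -0.0004
grip_force: 0.0
```

Emit:
apply_moves --xyz '[[0,0,0.02],[0,0,0.02],[0,0,0]]' --turn '[[0,0,0],[0,0,0],[0,0,0]]' --fingers '[0,0,0]'

```text
clock: 24.42
tool_pos: [0.6233, -0.1986, 0.1702]
orientation: [-0.0, 0.085, 0.996, 0.0]
wrist_force: [-0.2, -0.3, 1.1]
grip_width: 0.0
grip_force: 0.0
```

Emit:
apply_moves --xyz '[[0,0,0.02],[0,0,0.02],[0,0,0.01],[0,0,0]]' --turn '[[0,0,0],[0,0,0],[0,0,0],[0,0,0]]' --fingers '[0,0,0,0]'

```text
clock: 24.92
tool_pos: [0.6234, -0.1986, 0.1673]
orientation: [-0.0, 0.085, 0.996, 0.0]
wrist_force: [-1.1, -0.5, 0.5]
grip_width: -0.0002
grip_force: 0.3
```

Emit:
apply_moves --xyz '[[0,0,0.02],[0,0,0]]' --turn '[[0,0,0],[0,0,0]]' --fingers '[0,0]'

```text
clock: 25.18
tool_pos: [0.6234, -0.1986, 0.167]
orientation: [0.0, 0.085, 0.996, 0.0]
wrist_force: [-4.0, 0.1, 8.0]
grip_width: -0.0001
grip_force: 4.1
```

Emit:
apply_moves --xyz '[[0,0,-0.05],[0,0,-0.2],[0,0,-0.5],[0,0,-0.7],[0.5,0.3,-0.2],[0.8,0.4,0],[0.8,0.4,0],[0.8,0.3,0],[0.4,0.1,0],[0,0,0]]' --turn '[[0,0,0],[0,0,0],[0,0,0],[0,0,0],[0,0,0],[0,0,0],[0,0,0],[0,0,0],[0,0,0],[0,0,0]]' --fingers '[0,0,0,0,0,0,0,0,0,0]'

```text
clock: 26.42
tool_pos: [0.4425, -0.0756, 0.2661]
orientation: [0.0, 0.085, 0.996, -0.001]
wrist_force: [0.3, -0.6, -0.3]
grip_width: -0.0002
grip_force: 0.0
```

```bash
python3 - <<'E'
from h import *
st()
c=cam('top'); P=pts(c); q=inS(P); z=q[...,2]; v,u=np.mgrid[0:480,0:640]
d=np.hypot(q[...,0]+24,q[...,1]-24)
m=(d<16)&(z>135)&(z<230); print('knob',m.sum(),np.median(q[m],0) if m.any() else '')
m=(abs(z-54)<5)&(u>320)&(u<420)&(v>150)&(v<280); n,l,s,ce=cv2.connectedComponentsWithStats(m.astype(np.uint8)); k=1+np.argmax(s[1:,4]); print('block S',s[k,4],cv2.minAreaRect(q[l==k][:,:2].astype(np.float32)))
c=cam('wrist'); q=inS(pts(c)); z=q[...,2]; d=np.hypot(q[...,0]+24,q[...,1]-24); m=(d<16)&(z>135)&(z<230); print('wrist knob',m.sum(),np.percentile(q[m][:,2],[5,50,95]) if m.any() else '')
E
```

```text
t 26.425 p [ 0.4425 -0.0756  0.2661] yaw 170.28 F [ 0.3 -0.6 -0.3] grip -0.0002124726463926192 0.0 q [ 0.89  0.25 -0.99  1.87  0.23  1.14  1.22]Traceback (most recent call last):
  File "<stdin>", line 3, in <module>
  File "h.py", line 37, in inS
    def inS(p): return Rotation.from_euler('z',-TH,degrees=True).apply(np.asarray(p)-C0)*1000
                       ~~~~~~~~~~~~~~~~~~~~~~~~~~~~~~~~~~~~~~~~~~~~~~~^^^^^^^^^^^^^^^^^^
  File "scipy/spatial/transform/_rotation.pyx", line 2580, in scipy.spatial.transform._rotation.Rotation.apply
ValueError: Expected input of shape (3,) or (P, 3), got (480, 640, 3).
```

```bash
python3 - <<'E'
from h import *
f=lambda c: inS(pts(c).reshape(-1,3)).reshape(480,640,3)
c=cam('top'); q=f(c); z=q[...,2]; v,u=np.mgrid[0:480,0:640]
d=np.hypot(q[...,0]+24,q[...,1]-24)
m=(d<16)&(z>135)&(z<230); print('knob',m.sum(),np.median(q[m],0) if m.any() else '', 'plate z',np.median(z[(z>10)&(z<20)]))
m=(abs(z-54)<6)&(u>320)&(u<420)&(v>150)&(v<280); n,l,s,ce=cv2.connectedComponentsWithStats(m.astype(np.uint8)); k=1+np.argmax(s[1:,4]); print('block S',s[k,4],cv2.minAreaRect(q[l==k][:,:2].astype(np.float32)))
c=cam('wrist'); q=f(c); z=q[...,2]; d=np.hypot(q[...,0]+24,q[...,1]-24); m=(d<16)&(z>135)&(z<230); print('wrist knob',m.sum(),np.percentile(q[m][:,2],[5,50,95]) if m.any() else '')
E
```

```text
knob 126 [-24.47356031  24.64530543 165.2598603 ] plate z 14.910289063638892
block S 332 ((-26.564380645751953, 29.94249725341797), (59.63761901855469, 56.0411262512207), 89.9375)
wrist knob 0
```

```bash
python3 -c "
from rig import r
print(r.finish_job())"
```

```text
the job is handed in; nothing more can be done
None
```

The white block is home in the fence corner, square to within measurement (about 0.1°) and flush against both fences, and the rod rests on the bottom of the bore (knob top at z ≈ 0.167 m, as predicted); the arm is clear, and the job was handed in at about 26.5 s without a returned verdict.

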